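# Zero a strap press on its setting bar and back off a quarter turn

## Task

Slide the aluminium setting bar, nose first, along the channel of the bench press under the raised foot until it is fully home against the stop. Then turn the winged thumbscrew clockwise until the foot bottoms firmly on the bar, without forcing it, and back it off a quarter turn, leaving the bar home in the channel. Let go of everything and leave the other things on the bench where they are.

Things in the scene. Friction and masses are not known exactly. Their poses are not given: they have to be found in the camera images.
- tab_centre (a point): Centre of the grip tab of the loose plain aluminium setting bar (0.18 kg): a slab 135 long, 28 wide, 14 thick with an upright tab at its tail end, 24 long, 16 wide, top 54 mm above the underside. This point is 36 mm above the underside, 12 mm from the tail end. x runs from tab to nose, z up. It starts flat on the bench left or right of the press, the wooden slicker on the other side.
- bar_top (a point): Point on the top face of the bar's slab, 93 mm ahead of the tab's centre (30 mm short of the nose end): it lies under the foot when the bar is home. Same axes as tab_centre.
- bar_nose (a point): Middle of the lower edge of the bar's nose end, 123 mm ahead of the tab's centre, level with the underside. Same axes.
- bed_stop (a point): Foot of the stop face in the press bed, mid-channel, at floor level. x runs along the channel from its mouth to the stop, z up. The bar is home when its nose end meets this face. The floor is about 30 mm above the bench (bed height differs by 2 mm either way between starts). Above it the press arm, 44 wide, from 68 to 92 mm above the bench, covers the last 52 mm before the stop.
- press_nose (a point): Middle of the underside of the press arm, on the screw axis, 30 mm before the stop, 68 mm above the bench. Below it hangs the foot, a steel disc of 26 mm diameter that only moves up and down, driven by the thumbscrew. Its height is not measured: at the start its underside (foot_face in the rules) is 4 to 10 mm higher than the top of a bar lying in the channel.
- wing_centre (a point): Centre of the thumbscrew's wing, on the screw axis, 131 mm above the bench: a steel bar 48 long, 11 thick, 30 mm high (116 to 146 mm above the bench) on an 11 mm stem above the press arm. x along its length, z up. It turns about z without rising or sinking. Free all round and above.
- thumbscrew (a joint): Thumbscrew angle, rad, 0 to 6.2, growing clockwise from above (down); starts at 0 to 0.6. The foot sinks 3.2 mm per rad (20 mm a turn). Where it bottoms varies with the bed. Friction is 0.10 N m and holds it where left; once the foot meets the bar, each newton on the foot adds 0.0032 N m. Firmly bottomed: over 12 N on the foot (0.14 N m in all); forced: over 80 N (0.36 N m), some 0.2 rad after first touch.
- channel_mouth (a point): Middle of the channel floor 150 mm before the stop, at its open mouth; axes as bed_stop. The side walls are 9 mm high, 32 mm apart for the 85 mm next to the stop, flaring from there to 44 mm apart here. The channel is open above except under the press arm. The floor ends 5 mm further out than this point, the base (100 wide, 20 mm high) 25 mm further out.
- slicker: Bystander: wooden slicker block 120 x 34 x 22 mm with a round knob on top. Origin under its centre.
- dye_a: Bystander: amber dye bottle, diameter 44, height 85 mm, standing left of the press. Origin under its centre.
- dye_b: Bystander: second amber dye bottle of the same size. Origin under its centre.
- iron: Bystander: awl-like hand tool 150 mm long, lying right of the press. Origin under its middle.
- wax_tin: Bystander: round tin, diameter 44, height 30 mm, right of the channel. Origin under its centre.
Things that resemble listed ones, but are neither listed nor needed, are in the scene too. Of the things that look like the part that bears tab_centre, the largest one is meant.

How it is judged:
By the outcome, as a careful person would: the job done as asked, in the order asked, and still so for the second after the job is handed in, with the robot touching nothing.
It also fails if it takes over 72 s, if anything falls off the work surface, if the arm or the gripper's body presses on something with over 40 N, if the wrist force passes 120 N, or if a joint passes its speed limit or range.

## Robot

A 7-joint arm with a two-finger parallel gripper is mounted at the origin on the work surface. World frame = base frame: x ahead of the robot, y to its left, z up, the work surface at z = 0. Lengths are in m, angles in rad, forces in N, time in s.
With the tool pointing down it reaches from about 0.375 to 0.925 m from the base axis. Payload 3.1 kg.
Tool frame: the origin (TCP) lies midway between the tips of the shut fingers; the grasp point (between the pads) lies 19 mm behind it; x points along the fingers, z is the direction in which the jaws open and shut, and the axes are right-handed (so a half turn about x gives the same grasp; the last joint's range is limited). The gripper opens to 85 mm and grips with 20 to 120 N. Pads are 22 mm wide; open, the fingers measure 114 mm over their backs; the gripper's body (76 mm by 85 mm) begins 54 mm behind the grasp point. The pads swing forward as they close: fully open they stand 13 mm farther back than shut.
Start: joints at [-1.205, 0.383, 0.044, 1.598, -0.018, 1.161, -0.05], TCP at [0.291, 0.581, 0.231] pointing down, gripper open.
Joint ranges: [-2.61, 2.61], [-0.41, 2.15], [-1.48, 1.57], [0, 2.5], [-1.57, 4.71], [0.05, 1.97], [-2.85, 2.85]. Speed limits (rad/s): [2.79, 2.79, 3.14, 3.14, 3.14, 3.14, 3.14].

## Interface

Orientations are given as [roll, pitch, yaw] about the fixed x, y, z axes, in that order (R = Rz(yaw) Ry(pitch) Rx(roll)).
In Python, from rig import r, camera, ticket gives the robot as it stands.
- The arm moves only by the tool play_rows, never from a script. Its argument "series" is a list of rows, each a list of 2 entries, a list of its own where there are three numbers: the shift along the tool's x, y, z in cm, then the turn about the tool's x in rad. In form: [[[dx, dy, dz], turn], ...]. A call has 1 to 20 rows; each row is the pose to reach, as a shift and turn from the pose commanded when the call began, along the tool's axes at that moment; what a row does not reach only later rows make up. A row lasts 1/12 s, in which the tool goes at most 41.7 mm and 7.16 degrees, less where a joint would pass 70% of its speed; a pose out of reach is approached as far as the arm can. A call with a gripper value outside its range is refused whole. "grip" is the gripper's target within -1 to 1 (shut at 1, half-way at 0, fully open at -1), set as the call begins (left out, the last holds). The fingers move at their own pace and stop on an object; the grip force is fixed at half the most. Time passes only in rows, so rows that repeat a pose let the fingers close. It gives the time, the measured TCP pose, the force and the opening at its end, in the units of the state.
- r.get_state(): the state, without advancing time (a new reading comes with each control period).
- camera(name): name is "scene" or "top"; returns a dict with "frame" (480x640x3 uint8, red, green, blue), "depth" (480x640 float32, m along the optical axis (not along the pixel's ray), 0 where there is no reading), "intrinsics" (3x3 intrinsics, pixels), "xyz" and "orientation" of the camera in the world. Camera axes: x right, y down, z forward; pixel columns grow to the right and rows downward; lengths in m; the calibration is good to about 2 mm. A picture is of the moment at which its call begins.
- ticket.sign_off(): hands the job in, once; it reports no verdict.
The state is a dict: "time": time; "joint_positions": joint angles; "joint_velocities": joint speeds; "joint_efforts": joint torques, N m; "tool_pos": TCP position; "tool_rot": TCP orientation; "contact_force": force on the tool from outside, world axes, zero at the start; "moment": the same for the moment, N m; "finger_gap": finger opening in m.
Only numpy, scipy, OpenCV 4.12 (cv2) and the standard library are available. Lean on these libraries where they do the work, as an engineer would, in place of code of your own. Each camera call takes 0.05 s, during which the arm holds its last target.

## Working session

There is one attempt and no reset: what is moved stays moved. The work goes in short steps, Python scripts to look and compute and a tool call to move; the robot and the scene stay as the last step left them, time stands still between calls to the robot, and variables do not carry over. Pictures are saved under pics/ and viewed, and the job is handed in when it is done.

Besides the shell and the picture viewer there is one more tool, called after "Request:" as name(argument=value, ...) on one line, values as JSON. play_rows: Moves the arm, as the interface text tells. Its arguments: {"type":"object","properties":{"series":{"type":"array","items":{"type":"array"}},"grip":{"type":"number"}},"required":["series"]}

```bash
ls; mkdir -p pics; cat > h.py <<'E'
from rig import r, camera, ticket
import numpy as np, cv2
from scipy.spatial.transform import Rotation as R
np.set_printoptions(precision=4,suppress=True)
E
python3 - <<'E'
from h import *
s=r.get_state()
for k,v in s.items(): print(k,v)
for n in ("scene","top"):
    c=camera(n); print(n,c["xyz"],c["orientation"],c["intrinsics"])
    cv2.imwrite(f"pics/{n}0.png",c["frame"][:,:,::-1]); np.savez(f"{n}0.npz",**c)
E
```

```text
pics
time 0.0
joint_positions [-1.2048  0.3838  0.0439  1.5996 -0.0179  1.1612 -0.0499]
joint_velocities [-0.0003  0.0016 -0.0006  0.     -0.0011 -0.0004  0.0013]
joint_efforts [ -0.0002 -43.3454   1.0245 -24.9508   0.0107   0.0111  -0.    ]
tool_pos [0.2904 0.5805 0.2299]
tool_rot [-3.085   1.5682 -1.9779]
contact_force [ 0.5824 -0.9897  0.5078]
moment [-0.0153  0.0081  0.0214]
finger_gap 0.08578129993278188
scene [ 1.3525 -0.4594  1.0307] [-2.3561 -0.0092  0.9897] [[623.446    0.     305.8362]
 [  0.     623.446  240.7248]
 [  0.       0.       1.    ]]
top [0.3899 0.0442 0.9358] [-2.9126  0.0081 -1.6624] [[436.0826   0.     320.4695]
 [  0.     436.0826 242.1977]
 [  0.       0.       1.    ]]
```

View pics/scene0.png

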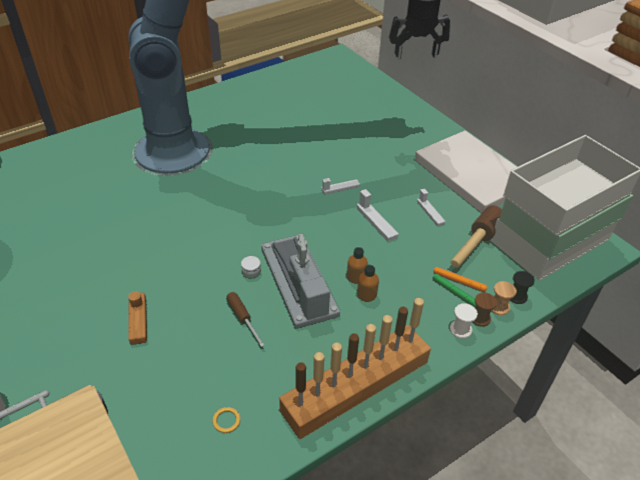

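View pics/top0.png

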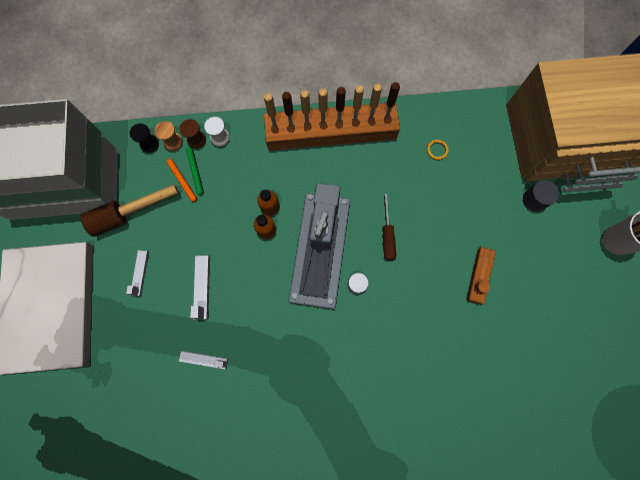

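The bar is the largest aluminium one, at (201,287) in the top view, with its tab at (199,312) and its nose away from the robot. The press runs from (316,305) at the mouth to (326,190), with the wing at about (321,222). The bottles are at (266,200) and (264,226), and the tin at (358,283).

```bash
cat >> h.py <<'E'
def cloud(c):
    K=c["intrinsics"]; d=c["depth"]; v,u=np.mgrid[0:480,0:640]
    P=np.stack([(u-K[0,2])/K[0,0]*d,(v-K[1,2])/K[1,1]*d,d],-1)
    return P@R.from_euler("xyz",c["orientation"]).as_matrix().T+c["xyz"]
def ray(c,u,v,z):
    K=c["intrinsics"]; d=R.from_euler("xyz",c["orientation"]).as_matrix()@np.array([(u-K[0,2])/K[0,0],(v-K[1,2])/K[1,1],1])
    return c["xyz"]+d*(z-c["xyz"][2])/d[2]
def proj(c,p):
    q=R.from_euler("xyz",c["orientation"]).as_matrix().T@(np.array(p)-c["xyz"]); q=c["intrinsics"]@q; return q[:2]/q[2]
E
python3 - <<'E'
from h import *
c=dict(np.load("top0.npz")); P=cloud(c)
for n,(u,v) in dict(table=(250,330),bar=(201,280),tab=(199,308),floor=(316,285),arm=(326,190),wing=(321,222),b1=(263,219),b2=(265,196),tin=(358,283)).items(): print(n,P[v,u])
c2=dict(np.load("scene0.npz")); P2=cloud(c2)
for n,(u,v) in dict(table=(350,130),bar=(380,220),tab=(366,196),wing=(301,243)).items(): print(n,P2[v,u])
def crop(c,x,y,w,h,k,f): cv2.imwrite(f,cv2.resize(c["frame"][y:y+h,x:x+w,::-1],None,fx=k,fy=k,interpolation=cv2.INTER_CUBIC))
crop(c,180,175,200,145,4,"pics/t1.png")
crop(c2,230,170,180,160,4,"pics/s1.png")
E
```

```text
table [ 0.4326  0.1973 -0.0015]
bar [0.5452 0.292  0.0183]
tab [0.4836 0.2902 0.0462]
floor [0.5105 0.0499 0.0292]
arm [0.6941 0.0118 0.0928]
wing [0.6127 0.0292 0.1453]
b1 [0.6473 0.1448 0.0844]
b2 [0.6953 0.1374 0.0865]
tin [ 0.5066 -0.0378  0.0291]
table [ 0.1861  0.4691 -0.0047]
bar [0.5431 0.2959 0.0117]
tab [0.4868 0.2931 0.0478]
wing [0.6161 0.0224 0.1444]
```

View pics/t1.png

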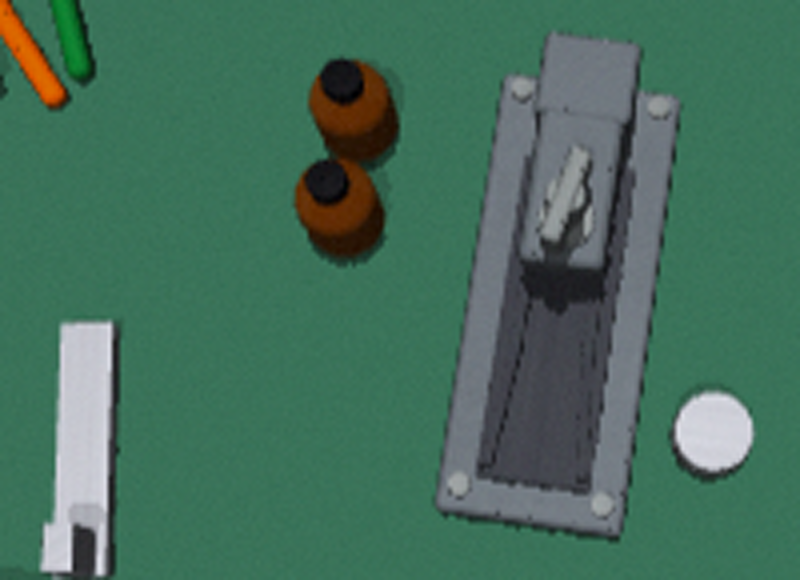

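View pics/s1.png

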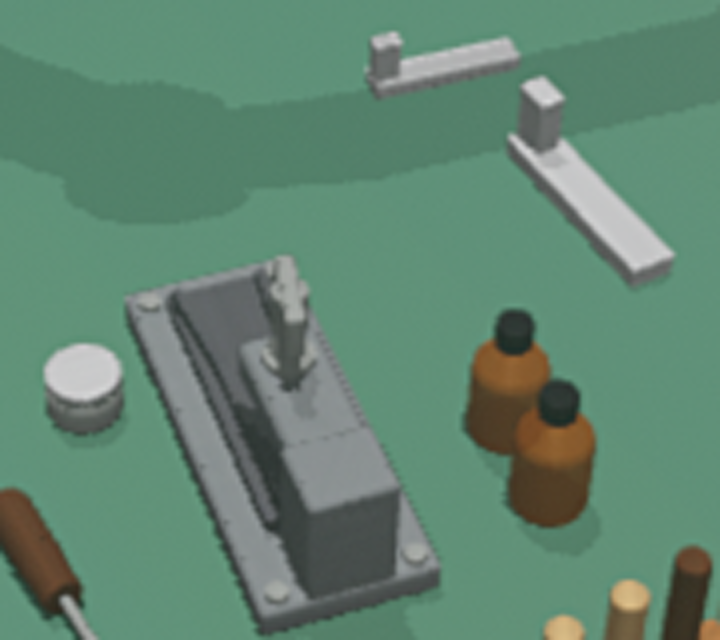

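```bash
python3 - <<'E'
from h import *
c=dict(np.load("top0.npz")); P=cloud(c)
g=lambda x,y:(180+x/4,175+y/4)
print("heights rail L,R,front,floor..",[P[int(g(*q)[1]),int(g(*q)[0])] .round(3) for q in [(465,400),(630,400),(530,510),(550,450),(560,320),(500,300),(610,300)]])
for z in (.02,.03,.039):
    fl,fr,bl,br=[ray(c,*g(*q),z) for q in [(439,510),(617,537),(507,75),(680,98)]]
    print(z,np.linalg.norm(fl-fr),np.linalg.norm(bl-br),np.linalg.norm(fl-bl),"front",(fl+fr)/2,"back",(bl+br)/2,"yaw",np.degrees(np.arctan2(*((bl+br-fl-fr)[[1,0]]))),[np.degrees(np.arctan2(*((b-f)[[1,0]]))) for b,f in((bl,fl),(br,fr))],np.degrees(np.arctan2(*((fl-fr)[[1,0]])))-90)
# arm top
q=[(548,33),(640,45),(605,268),(522,258)]
for p in q: print("armtop",ray(c,*g(*p),.092))
# bar by mask: top face z .014
f=c["frame"].astype(int)
m=((f.min(2)>150)&(f.max(2)-f.min(2)<40)).astype(np.uint8); m[:, :185]=0;m[:,225:]=0;m[:245]=0;m[340:]=0
n,l,st,ce=cv2.connectedComponentsWithStats(m)
i=1+np.argmax(st[1:,4]);print(st[i])
q=[(61,322),(113,322),(57,520),(42,523),(70,523),(109,575)]
for p in q[:2]: print("bar nose",ray(c,*g(*p),.014))
for v in range(262,300,6):
    us=np.where(l[v]==i)[0]; print(v,us.min(),us.max(), ray(c,us.min()-.5,v,.014),ray(c,us.max()+.5,v,.014))
# tab top
for p in [(42,523),(70,525),(72,572),(42,572)]: print("tabtop",ray(c,*g(*p),.054))
# wing top via cloud
for nm in("top0","scene0"):
    cc=dict(np.load(nm+".npz")); Q=cloud(cc); fr=cc["frame"]
    k=(Q[...,2]>.125)&(Q[...,2]<.16)&(abs(Q[...,0]-.61)<.06)&(abs(Q[...,1]-.02)<.06)
    pts=Q[k][:,:2]; vv,uu=np.where(k); pts=np.array([ray(cc,u,v,.146)[:2] for u,v in zip(uu,vv)]) if nm=="top0" else pts
    print(nm,len(pts),cv2.minAreaRect(pts.astype(np.float32)*1000), uu.mean(),vv.mean())
E
```

```text
heights rail L,R,front,floor.. [array([0.537, 0.09 , 0.018]), array([0.529, 0.004, 0.019]), array([0.477, 0.061, 0.018]), array([0.506, 0.048, 0.029]), array([0.574, 0.036, 0.028]), array([0.59 , 0.067, 0.018]), array([0.582, 0.009, 0.028])]
0.02 0.09394829190226145 0.0964786144294123 0.24188853049643708 front [0.469  0.0622 0.02  ] back [0.7045 0.0053 0.02  ] yaw -13.58738771631849 [np.float64(-13.287675365508315), np.float64(-13.886139740210004)] -13.844399947172832
0.03 0.09292238827407276 0.09542507999486696 0.239247137917297 front [0.4682 0.062  0.03  ] back [0.7011 0.0057 0.03  ] yaw -13.587387716318496 [np.float64(-13.287675365508312), np.float64(-13.886139740210009)] -13.844399947172832
0.039 0.09199907500870294 0.09447689900377608 0.23686988459607075 front [0.4674 0.0618 0.039 ] back [0.698  0.0061 0.039 ] yaw -13.587387716318492 [np.float64(-13.287675365508315), np.float64(-13.886139740210005)] -13.844399947172846
armtop [0.7107 0.0287 0.092 ]
armtop [ 0.6998 -0.0176  0.092 ]
armtop [0.5848 0.0116 0.092 ]
armtop [0.5937 0.0523 0.092 ]
[190 256  18  63 763]
bar nose [0.6004 
[... 170 characters left out ...]
 207 [0.5601 0.3067 0.014 ] [0.5576 0.2789 0.014 ]
280 195 206 [0.5472 0.307  0.014 ] [0.5448 0.2815 0.014 ]
286 194 206 [0.5345 0.3095 0.014 ] [0.532  0.2819 0.014 ]
292 194 206 [0.5218 0.3098 0.014 ] [0.5192 0.2823 0.014 ]
298 194 206 [0.5091 0.3101 0.014 ] [0.5065 0.2827 0.014 ]
tabtop [0.4889 0.305  0.054 ]
tabtop [0.4866 0.291  0.054 ]
tabtop [0.4631 0.2906 0.054 ]
tabtop [0.4645 0.3056 0.054 ]
top0 203 ((607.7850952148438, 29.715728759765625), (19.52191162109375, 50.176246643066406), 78.46546173095703) 320.8965517241379 224.64039408866995
scene0 170 ((613.187255859375, 25.505329132080078), (18.252836227416992, 49.339080810546875), 58.14743423461914) 301.61176470588236 244.7058823529412
```

```bash
cat >> h.py <<'E'
def plan(p,jaw_deg,half=None):
    """tool shift (cm) and turn (rad) to bring TCP to p with jaw axis along jaw_deg"""
    s=r.get_state(); M=R.from_euler("xyz",s["tool_rot"]).as_matrix(); t=np.array(s["tool_pos"])
    d=M.T@(np.array(p)-t)*100
    z=M[:,2]; cur=np.arctan2(z[1],z[0]); a=cur-np.radians(jaw_deg)   # clockwise positive
    a=(a+np.pi/2)%np.pi-np.pi/2
    print("t",round(s["time"],2),"pos",t,"axes x",M[:,0],"y",M[:,1],"z",M[:,2],"jaw",np.degrees(cur))
    print("shift cm",d,"turn",a,"alt",a-np.pi*np.sign(a),"j7",s["joint_positions"][6],"F",np.array(s["contact_force"]),"M",np.array(s["moment"]),"gap",s["finger_gap"])
    return d,a
E
python3 - <<'E'
from h import *
plan([.4762,.2975,.10],90-3.3)
c=dict(np.load("top0.npz"));g=lambda x,y:(180+x/4,175+y/4)
for q in [(545,243),(567,243),(573,147),(590,153)]: print(ray(c,*g(*q),.146))
E
```

```text
t 0.1 pos [0.2904 0.5806 0.23  ] axes x [-0.0009 -0.0022 -1.    ] y [-0.8944  0.4473 -0.0001] z [ 0.4473  0.8944 -0.0024] jaw 63.432080882030576
shift cm [ 13.0456 -29.2767 -16.9759] turn -0.40610179869630136 alt 2.7354908548934915 j7 -0.049889247469271786 F [-0.4235  0.3634 -0.3819] M [-0.0229  0.0108  0.0635] gap 0.08536550724691497
[0.5869 0.0404 0.146 ]
[0.5859 0.0302 0.146 ]
[0.6322 0.0231 0.146 ]
[0.6285 0.0154 0.146 ]
```

Request:
play_rows(series=[[[13.0,-29.3,-17.0],-0.406],[[13.0,-29.3,-17.0],-0.406],[[13.0,-29.3,-17.0],-0.406],[[13.0,-29.3,-17.0],-0.406],[[13.0,-29.3,-17.0],-0.406],[[13.0,-29.3,-17.0],-0.406],[[13.0,-29.3,-17.0],-0.406],[[13.0,-29.3,-17.0],-0.406],[[13.0,-29.3,-17.0],-0.406],[[13.0,-29.3,-17.0],-0.406],[[13.0,-29.3,-17.0],-0.406],[[13.0,-29.3,-17.0],-0.406],[[13.0,-29.3,-17.0],-0.406],[[13.0,-29.3,-17.0],-0.406]], grip=-1)

```text
time: 1.27
tool_pos: [0.4759, 0.3006, 0.1018]
tool_rot: [-0.121, 1.569, 1.396]
contact_force: [-0.5, 1.7, -0.3]
finger_gap: 0.0858
```

```bash
python3 - <<'E'
from h import *
plan([.4762,.2975,.018],90-3.3)
c=camera("scene"); cv2.imwrite("pics/s2.png",cv2.resize(c["frame"][100:260,280:460,::-1],None,fx=4,fy=4))
E
```

```text
t 1.27 pos [0.4759 0.3006 0.1018] axes x [ 0.0003  0.0015 -1.    ] y [-0.9985  0.0542 -0.0002] z [0.0542 0.9985 0.0015] jaw 86.89520882378795
shift cm [ 8.3769 -0.0444 -0.3215] turn 0.0034070367040452965 alt -3.138185616885748 j7 0.9218491080200852 F [-0.4965  1.6966 -0.3371] M [-0.0524 -0.001   0.0568] gap 0.08581357191130022
```

View pics/s2.png

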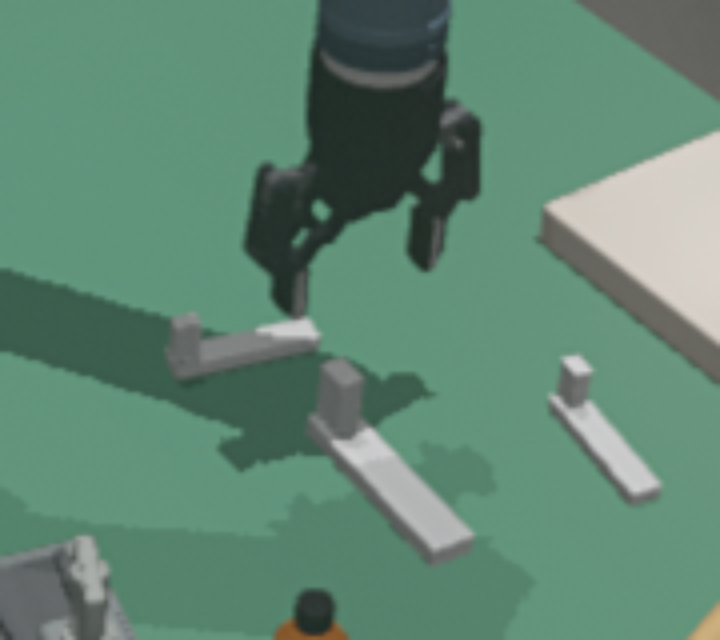

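The gripper is over the large bar's tab. Descending.

Request:
play_rows(series=[[[0,0,0],0],[[1.0,0,0],0],[[3.5,0,0],0],[[6.0,0,0],0],[[7.5,0,0],0],[[7.5,0,0],0],[[7.5,0,0],0],[[7.5,0,0],0]])

```text
time: 1.98
tool_pos: [0.4773, 0.2988, 0.0268]
tool_rot: [-0.904, 1.57, 0.609]
contact_force: [0.4, 0.2, 0.6]
finger_gap: 0.0851
```

```bash
python3 - <<'E'
from h import *
plan([.4762,.2975,.018],90-3.3)
c=camera("scene"); cv2.imwrite("pics/s3.png",cv2.resize(c["frame"][100:260,280:460,::-1],None,fx=4,fy=4))
E
```

```text
t 1.98 pos [0.4773 0.2988 0.0268] axes x [ 0.001   0.0007 -1.    ] y [-0.9983  0.0575 -0.0009] z [0.0575 0.9983 0.0007] jaw 86.70302427650215
shift cm [ 0.8807  0.1036 -0.1327] turn 5.278358245308645e-05 alt -3.14153987000734 j7 0.9348563692932487 F [0.4028 0.2045 0.602 ] M [ 0.0063 -0.0335  0.0248] gap 0.08508662102449746
```

View pics/s3.png

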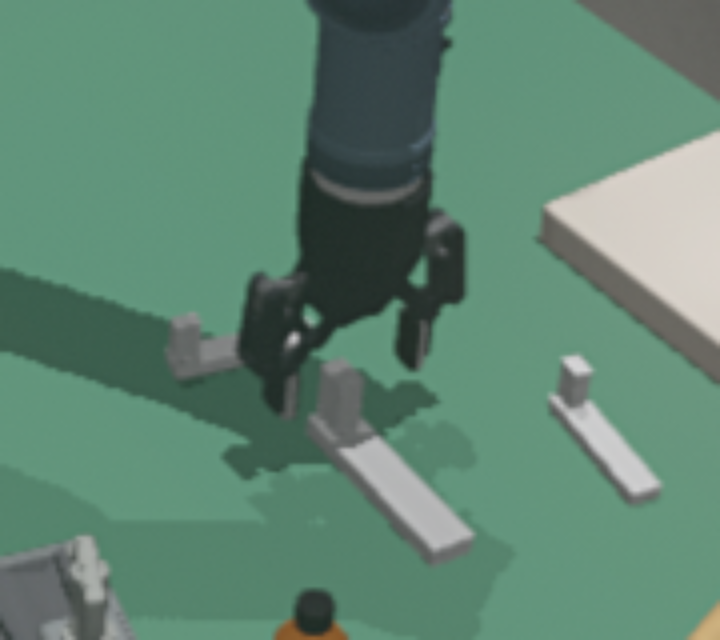

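The fingers straddle the tab, so I go down the last 8 mm and close.

Request:
play_rows(series=[[[0.8,0.1,-0.1],0],[[0.8,0.1,-0.1],0],[[0.8,0.1,-0.1],0]])

```text
time: 2.28
tool_pos: [0.4755, 0.2972, 0.0183]
tool_rot: [2.029, 1.571, -2.741]
contact_force: [0.2, -0.1, -0.0]
finger_gap: 0.0852
```

Request:
play_rows(series=[[[0,0,0],0],[[0,0,0],0],[[0,0,0],0],[[0,0,0],0],[[0,0,0],0],[[0,0,0],0],[[0,0,0],0],[[0,0,0],0],[[0,0,0],0],[[0,0,0],0],[[0,0,0],0],[[0,0,0],0],[[0,0,0],0],[[0,0,0],0]], grip=1)

```text
time: 3.45
tool_pos: [0.4759, 0.2973, 0.0184]
tool_rot: [-1.172, 1.571, 0.341]
contact_force: [0.1, -1.3, 3.0]
finger_gap: 0.0157
```

```bash
python3 - <<'E'
from h import *
plan([.4762,.2975,.018],90-3.3)
E
```

```text
t 3.45 pos [0.4759 0.2973 0.0184] axes x [ 0.0003  0.0001 -1.    ] y [-0.9983  0.0578 -0.0003] z [0.0578 0.9983 0.0001] jaw 86.68549932495574
shift cm [ 0.0449 -0.0283  0.0211] turn -0.00025308452328398623 alt 3.141339569066509 j7 0.9364649440800517 F [ 0.056  -1.2714  2.9791] M [-0.1749  0.0281 -0.0469] gap 0.015668898812990942
```

Request:
play_rows(series=[[[-1,0,0],0],[[-3,0,0],0],[[-5,0,0],0],[[-5,1,-4],0],[[-5,3.5,-22.8],0.18],[[-5,3.5,-22.8],0.18],[[-5,3.5,-22.8],0.18],[[-5,3.5,-22.8],0.18],[[-5,3.5,-22.8],0.18],[[-5,3.5,-22.8],0.18],[[-5,3.5,-22.8],0.18],[[-5,3.5,-22.8],0.18],[[-5,3.5,-22.8],0.18],[[-5,3.5,-22.8],0.18],[[-5,3.5,-22.8],0.18],[[-5,3.5,-22.8],0.18]])

```text
time: 4.78
tool_pos: [0.4277, 0.0727, 0.0682]
tool_rot: [0.677, 1.571, 2.012]
contact_force: [0.4, 0.1, -1.4]
finger_gap: 0.0154
```

```bash
python3 - <<'E'
from h import *
plan([.4276,.0717,.050],90-13.65)
for n in("top","scene"):
    c=camera(n); np.savez(n+"4.npz",**c)
    x,y,w,h=(260,160,150,180) if n=="top" else (190,170,190,160)
    cv2.imwrite(f"pics/{n}4.png",cv2.resize(c["frame"][y:y+h,x:x+w,::-1],None,fx=3.3 if n=="top" else 4,fy=3.3 if n=="top" else 4,interpolation=cv2.INTER_CUBIC))
E
```

```text
t 4.78 pos [0.4277 0.0727 0.0682] axes x [-0.      0.0001 -1.    ] y [-0.9723  0.2336  0.0001] z [0.2336 0.9723 0.0001] jaw 76.48828924237625
shift cm [ 1.8242 -0.0091 -0.0965] turn 0.0024136025995542543 alt -3.139179050990239 j7 1.140324858781817 F [ 0.4484  0.1455 -1.4417] M [-0.0384  0.0683  0.0316] gap 0.015361207870439366
```

View pics/top4.png

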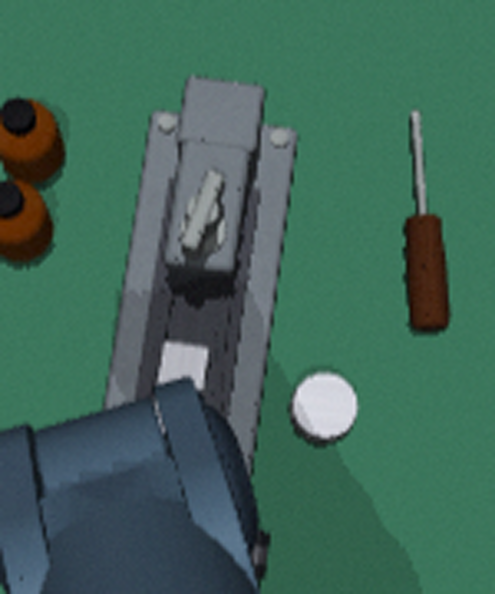

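View pics/scene4.png

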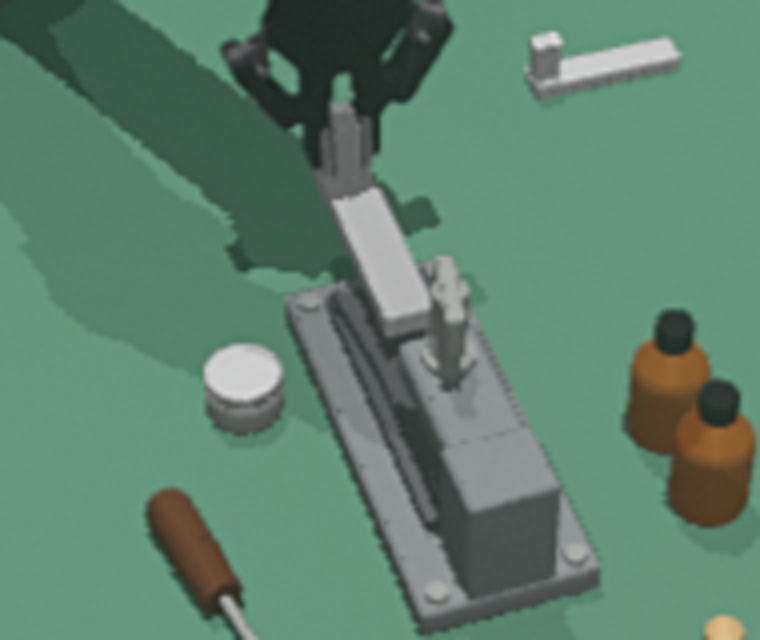

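```bash
python3 - <<'E'
from h import *
ax=np.array([np.cos(np.radians(-13.65)),np.sin(np.radians(-13.65))]); n=np.array([-ax[1],ax[0]]); S=np.array([.6395,.0203])
def loc(p): return (p[:2]-S)@ax*1000,(p[:2]-S)@n*1000
c=dict(np.load("top4.npz")); g=lambda x,y:(260+x/3.3,160+y/3.3)
for q in[(162,343),(208,347),(157,382),(205,385)]: print("barT",loc(ray(c,*g(*q),.064)))
for q,z in[((155,112),.02),((297,129),.02),((105,405),.02),((258,405),.02),((167,263),.092),((235,272),.092),((192,75),.092),((266,88),.092)]: print("pressT",z,loc(ray(c,*g(*q),z)))
P=cloud(c)
k=(c["frame"].min(2)>150)&(P[...,2]>.05)&(P[...,2]<.085); k[:, :300]=0;k[:,330:]=0;k[:260]=0; Q=P[k]; print(len(Q),Q.mean(0) if len(Q) else 0)
c=dict(np.load("scene4.npz")); g=lambda x,y:(190+x/4,170+y/4)
for q in[(388,322),(430,303),(335,200),(380,187)]: print("barS",loc(ray(c,*g(*q),.064)))
P=cloud(c);k=(c["frame"].min(2)>140)&(P[...,2]>.05)&(P[...,2]<.085)
k[:, :260]=0;k[:,298:]=0;k[:215]=0;k[252:]=0; Q=P[k]
s=(Q[:,:2]-S)@ax; A=np.c_[s,np.ones(len(s))]; print(len(Q),np.linalg.lstsq(A,Q[:,2],rcond=None)[0], s.min(),s.max())
fl=P[int(170+400/4)-8:int(170+400/4)+1, 190+365//4:190+375//4]; print(fl.reshape(-1,3)[:6])
for q in[(287,297),(420,632),(600,580)]: print("pressS",loc(ray(c,*g(*q),.02)))
E
```

```text
barT (np.float64(-96.3389036127622), np.float64(17.22915023111878))
barT (np.float64(-94.7145152817539), np.float64(-11.125326754409045))
barT (np.float64(-120.69642347181481), np.float64(16.57641808977393))
barT (np.float64(-118.27403885307157), np.float64(-12.721447827163468))
pressT 0.02 (np.float64(66.13096679102263), np.float64(48.45767029492903))
pressT 0.02 (np.float64(67.8997867803662), np.float64(-47.34643637744431))
pressT 0.02 (np.float64(-133.75715262303612), np.float64(49.88061361150287))
pressT 0.02 (np.float64(-119.56228962091971), np.float64(-46.96380230162361))
pressT 0.092 (np.float64(-52.384623516512434), np.float64(19.987081759709405))
pressT 0.092 (np.float64(-51.986968089409814), np.float64(-21.36319458463137))
pressT 0.092 (np.float64(68.68267907539627), np.float64(22.77551777154499))
pressT 0.092 (np.float64(66.7915794211569), np.float64(-23.91307071088406))
141 [0.5374 0.0487 0.0628]
barS (np.float64(-86.84312873124495), np.float64(-12.90672780804096))
barS (np.float64(-93.01005502475572), np.float64(13.212671419352507))
barS (np.float64(-188.04417820385896), np.float64(-10.847840599661748))
barS (np.float64(-190.0021369650909), np.float64(16.649375564001797))
398 [-0.0004  0.0621] -0.19624068968953406 -0.0914153502541322
[[0.5436 0.0174 0.0264]
 [0.5465 0.0183 0.0284]
 [0.5489 0.0142 0.0297]
 [0.5513 0.0153 0.0313]
 [0.5507 0.0131 0.0288]
 [0.5527 0.0145 0.0298]]
pressS (np.float64(-165.14455718877542), np.float64(-47.99504647311829))
pressS (np.float64(83.7056238527655), np.float64(-53.32681816151801))
pressS (np.float64(82.84019482945297), np.float64(44.497164860494195))
```

Request:
play_rows(series=[[[0,0.8,-0.1],0],[[0.8,0.8,-0.1],0],[[1.5,0.8,-0.1],0],[[1.7,0.8,-0.1],0],[[1.7,0.8,-0.1],0],[[1.7,0.8,-0.1],0]])

```text
time: 5.38
tool_pos: [0.4193, 0.0724, 0.0508]
tool_rot: [2.26, 1.57, -2.69]
contact_force: [0.0, 0.3, -1.0]
finger_gap: 0.0153
```

```bash
python3 - <<'E'
from h import *
plan([.4276,.0717,.050],90-13.65)
c=camera("top"); np.savez("top5.npz",**c)
cv2.imwrite(f"pics/top5.png",cv2.resize(c["frame"][200:320,280:360,::-1],None,fx=5,fy=5,interpolation=cv2.INTER_CUBIC))
E
```

```text
t 5.38 pos [0.4193 0.0724 0.0508] axes x [-0.0009 -0.0004 -1.    ] y [-0.9718  0.2357  0.0008] z [ 0.2357  0.9718 -0.0006] jaw 76.36825492266266
shift cm [ 0.0831 -0.8209  0.1242] turn 0.0003186085051603005 alt -3.141274045084633 j7 1.1424334892748136 F [ 0.0428  0.2672 -1.042 ] M [0.1008 0.0252 0.0383] gap 0.0152572550078117
```

View pics/top5.png

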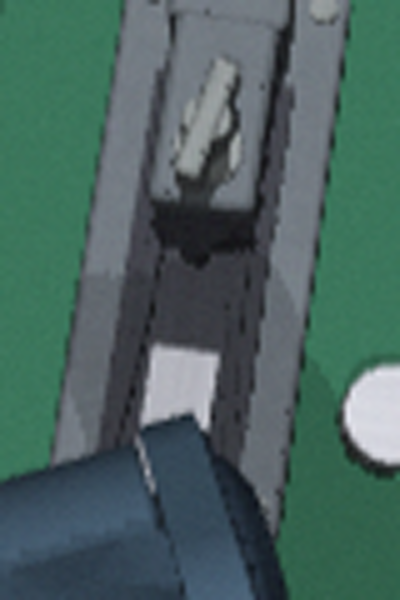

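The nose sits centred between the walls (150–218 px at row 350). I lower it gently to feel for the floor.

Request:
play_rows(series=[[[0.1,0,0],0],[[0.2,0,0],0],[[0.2,0,0],0]])

```text
time: 5.68
tool_pos: [0.4197, 0.0726, 0.0493]
tool_rot: [-1.171, 1.571, 0.162]
contact_force: [-0.4, -0.0, -2.5]
finger_gap: 0.0152
```

Request:
play_rows(series=[[[0.05,0,0],0],[[0.1,0,0],0],[[0.1,0,0],0]])

```text
time: 5.93
tool_pos: [0.4197, 0.0726, 0.0483]
tool_rot: [-0.976, 1.571, 0.357]
contact_force: [-0.6, 0.2, -0.7]
finger_gap: 0.0155
```

Request:
play_rows(series=[[[0.05,0,0],0],[[0.1,0,0],0],[[0.1,0,0],0]])

```text
time: 6.18
tool_pos: [0.4196, 0.0727, 0.0479]
tool_rot: [1.205, 1.57, 2.538]
contact_force: [-4.8, -0.3, 6.8]
finger_gap: 0.0154
```

```bash
python3 - <<'E'
from h import *
plan([.4276,.0717,.050],90-13.65)
E
```

```text
t 6.18 pos [0.4196 0.0727 0.0479] axes x [-0.0005  0.0003 -1.    ] y [-0.9718  0.2357  0.0005] z [0.2357 0.9718 0.0002] jaw 76.36934052514604
shift cm [-0.2054 -0.8036  0.0872] turn 0.0003375558428633241 alt -3.14125509774693 j7 1.1453755762373492 F [-4.7864 -0.3024  6.8042] M [-0.1586  0.3123 -0.0462] gap 0.015353339990640364
```

Request:
play_rows(series=[[[-0.04,-0.2,0],0],[[-0.04,-0.6,0],0],[[-0.04,-1.0,0],0],[[-0.04,-1.4,0],0],[[-0.04,-1.8,0],0],[[-0.04,-2.2,0],0],[[-0.04,-2.6,0],0],[[-0.04,-3.0,0],0],[[-0.04,-3.0,0],0]])

```text
time: 6.93
tool_pos: [0.4494, 0.0661, 0.0483]
tool_rot: [-0.472, 1.57, 0.861]
contact_force: [-2.5, 1.1, 3.4]
finger_gap: 0.0155
```

```bash
python3 - <<'E'
from h import *
plan([.52,.0493,.048],90-13.65)
c=camera("scene"); np.savez("scene6.npz",**c)
cv2.imwrite(f"pics/scene6.png",cv2.resize(c["frame"][170:330,190:380,::-1],None,fx=4,fy=4,interpolation=cv2.INTER_CUBIC))
c=camera("top")
cv2.imwrite(f"pics/top6.png",cv2.resize(c["frame"][200:320,280:360,::-1],None,fx=5,fy=5,interpolation=cv2.INTER_CUBIC))
E
```

```text
t 6.93 pos [0.4494 0.0661 0.0483] axes x [ 0.0007  0.0008 -1.    ] y [-0.972   0.2351 -0.0005] z [0.2351 0.972  0.0009] jaw 76.40425125461788
shift cm [ 0.0301 -7.2623  0.0249] turn 0.0009468630164197744 alt -3.140645790573373 j7 1.1897854559446368 F [-2.4623  1.0901  3.4006] M [0.2432 0.3916 0.0405] gap 0.01549364625048848
```

View pics/scene6.png

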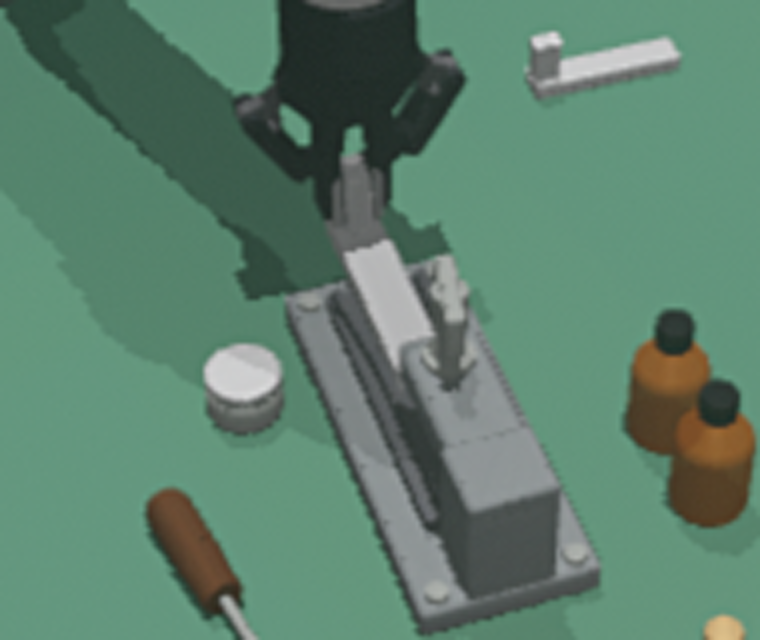

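View pics/top6.png

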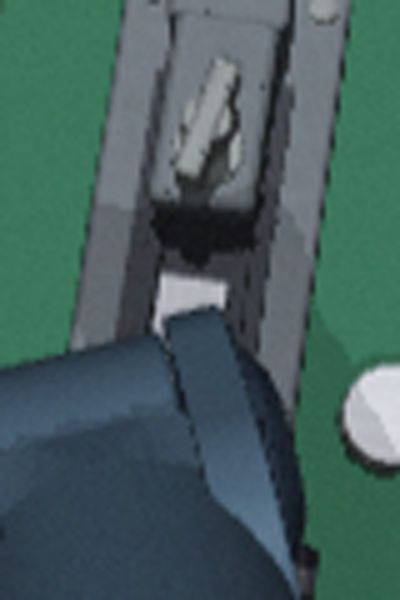

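The bar is lined up in the channel with low forces, so I continue.

Request:
play_rows(series=[[[0,-0.4,0],0],[[0,-0.9,0],0],[[0,-1.4,0],0],[[0,-1.9,0],0],[[0,-2.4,0],0],[[0,-2.9,0],0],[[0,-3.4,0],0],[[0,-3.5,0],0]])

```text
time: 7.7
tool_pos: [0.4815, 0.0582, 0.0483]
tool_rot: [1.507, 1.567, 2.841]
contact_force: [-8.8, 2.1, 12.4]
finger_gap: 0.0155
```

Request:
play_rows(series=[[[0,-0.4,0],0],[[0,-0.8,0],0],[[0,-1.2,0],0],[[0,-1.6,0],0],[[0,-2.0,0],0],[[0,-2.4,0],0],[[0,-2.8,0],0],[[0,-2.8,0],0]])

```text
time: 8.37
tool_pos: [0.509, 0.0516, 0.0483]
tool_rot: [1.447, 1.568, 2.78]
contact_force: [-4.4, 1.2, 8.7]
finger_gap: 0.0155
```

```bash
python3 - <<'E'
from h import *
plan([.52,.0493,.048],90-13.65)
E
```

```text
t 8.37 pos [0.509  0.0516 0.0483] axes x [-0.0031  0.0012 -1.    ] y [-0.972   0.235   0.0033] z [0.235  0.972  0.0004] jaw 76.40841275945044
shift cm [ 0.0256 -1.1285  0.0343] turn 0.0010194949775856887 alt -3.1405731586122076 j7 1.2648692646577109 F [-4.4184  1.2353  8.6572] M [0.3509 1.0014 0.0091] gap 0.015462674743648222
```

Request:
play_rows(series=[[[-0.04,-0.2,0],0],[[-0.04,-0.5,0],0],[[-0.04,-0.8,0],0],[[-0.04,-0.8,0],0]])

```text
time: 8.7
tool_pos: [0.5169, 0.0494, 0.0483]
tool_rot: [1.526, 1.568, 2.859]
contact_force: [-3.1, 1.0, 5.7]
finger_gap: 0.0148
```

Request:
play_rows(series=[[[0,-0.1,0],0],[[0,-0.2,0],0],[[0,-0.2,0],0]])

```text
time: 8.95
tool_pos: [0.5176, 0.0493, 0.0483]
tool_rot: [1.612, 1.566, 2.946]
contact_force: [-5.1, 2.2, 9.3]
finger_gap: 0.0152
```

Request:
play_rows(series=[[[0,-0.1,0],0],[[0,-0.15,0],0],[[0,-0.15,0],0]])

```text
time: 9.2
tool_pos: [0.5191, 0.0489, 0.0483]
tool_rot: [1.6, 1.566, 2.934]
contact_force: [-6.0, 1.1, 9.3]
finger_gap: 0.0153
```

Request:
play_rows(series=[[[0,-0.1,0],0],[[0,-0.2,0],0],[[0,-0.2,0],0]])

```text
time: 9.45
tool_pos: [0.5192, 0.0489, 0.0483]
tool_rot: [1.641, 1.562, 2.975]
contact_force: [-10.5, 2.5, 13.6]
finger_gap: 0.0153
```

Request:
play_rows(series=[[[0,-0.1,0],0],[[0,-0.2,0],0],[[0,-0.2,0],0]])

```text
time: 9.7
tool_pos: [0.5191, 0.0489, 0.0483]
tool_rot: [1.652, 1.558, 2.986]
contact_force: [-15.1, 2.8, 19.5]
finger_gap: 0.0153
```

The bar stopped at tab x≈0.519 with force rising, which matches the predicted home position (0.520). I unload it, then release.

Request:
play_rows(series=[[[0,0.2,0],0],[[0,0.3,0],0],[[0,0.3,0],0]])

```text
time: 9.95
tool_pos: [0.5193, 0.0488, 0.0483]
tool_rot: [1.613, 1.565, 2.947]
contact_force: [-8.3, 1.4, 10.9]
finger_gap: 0.0153
```

Request:
play_rows(series=[[[0,0,0],0],[[0,0,0],0],[[0,0,0],0],[[0,0,0],0],[[0,0,0],0],[[0,0,0],0],[[0,0,0],0],[[0,0,0],0]], grip=-0.2)

```text
time: 10.62
tool_pos: [0.5222, 0.0477, 0.048]
tool_rot: [-2.365, 1.571, -1.032]
contact_force: [-0.1, 0.2, -0.3]
finger_gap: 0.0512
```

```bash
python3 - <<'E'
from h import *
plan([.52,.0493,.048],90-13.65)
E
```

```text
t 10.62 pos [0.5222 0.0477 0.048 ] axes x [ 0.0001 -0.0001 -1.    ] y [-0.9718  0.2356 -0.0001] z [ 0.2356  0.9718 -0.0001] jaw 76.37240495738729
shift cm [0.0019 0.2533 0.1044] turn 0.0003910402751772235 alt -3.1412016133146157 j7 1.276923370221178 F [-0.0729  0.1622 -0.2525] M [-0.0397 -0.0068 -0.0397] gap 0.051159179893514144
```

Request:
play_rows(series=[[[-3,0.2,0],0],[[-7,0.2,0],0],[[-11,0.2,0],0],[[-14,0.2,0],0],[[-14,0.2,0],0],[[-14,0.2,0],-3.03],[[-14,0.2,0],-3.03],[[-14,0.2,0],-3.03],[[-14,0.2,0],-3.03],[[-14,0.2,0],-3.03],[[-14,0.2,0],-3.03],[[-14,0.2,0],-3.03],[[-14,0.2,0],-3.03],[[-14,0.2,0],-3.03],[[-14,0.2,0],-3.03],[[-14,0.2,0],-3.03],[[-14,0.2,0],-3.03],[[-14,0.2,0],-3.03],[[-14,0.2,0],-3.03]], grip=-1)

```text
time: 12.2
tool_pos: [0.5195, 0.0482, 0.1858]
tool_rot: [0.937, 1.565, -2.323]
contact_force: [-0.1, -1.1, -1.6]
finger_gap: 0.0859
```

```bash
python3 - <<'E'
from h import *
plan([.6095,.0273,.165],70)
c=camera("scene"); np.savez("scene7.npz",**c)
cv2.imwrite(f"pics/scene7.png",cv2.resize(c["frame"][170:330,190:380,::-1],None,fx=4,fy=4,interpolation=cv2.INTER_CUBIC))
E
```

```text
t 12.2 pos [0.5195 0.0482 0.1858] axes x [-0.0041 -0.0044 -1.    ] y [-0.1177 -0.993   0.0049] z [-0.993   0.1178  0.0036] jaw 173.23739835937292
shift cm [ 2.0475  1.0092 -9.1902] turn -1.3397601410257436 alt 1.8018325125640495 j7 2.831125722558334 F [-0.0847 -1.1058 -1.605 ] M [-0.0065 -0.0307  0.0048] gap 0.0858610145119287
```

View pics/scene7.png

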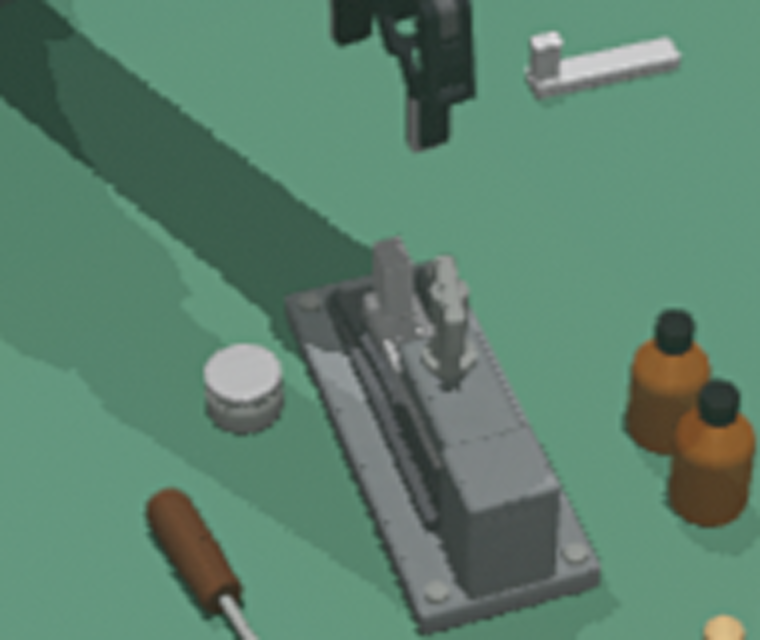

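The tab stands in the channel mouth at (390,245). The screw wing has not been touched. Clockwise turning lowers j7, so a grasp with the jaw at 70° has the room needed.

```bash
python3 - <<'E'
from h import *
c=dict(np.load("scene7.npz"))
ax=np.array([np.cos(np.radians(-13.65)),np.sin(np.radians(-13.65))]); n=np.array([-ax[1],ax[0]]); S=np.array([.6395,.0203])
im=c["frame"][215:265,270:310,::-1].copy(); im=cv2.resize(im,None,fx=14,fy=11,interpolation=cv2.INTER_CUBIC)
for z,a,b in [(.0836,-135,8),(.0836,-135,-8),(.0836,-111,8),(.0836,-111,-8),(.0436,-111,8),(.0436,-111,-8)]:
    p=proj(c,[*(S+a/1000*ax+b/1000*n),z]); q=((p[0]-270+.5)*14,(p[1]-215+.5)*11); cv2.circle(im,(int(q[0]),int(q[1])),4,(0,0,255),-1); print(p)
cv2.imwrite("pics/tab7.png",im)
E
```

```text
[288.995  227.1653]
[282.0649 228.8188]
[292.5145 234.3936]
[285.5128 236.0876]
[292.6213 247.2902]
[285.7636 248.986 ]
```

View pics/tab7.png

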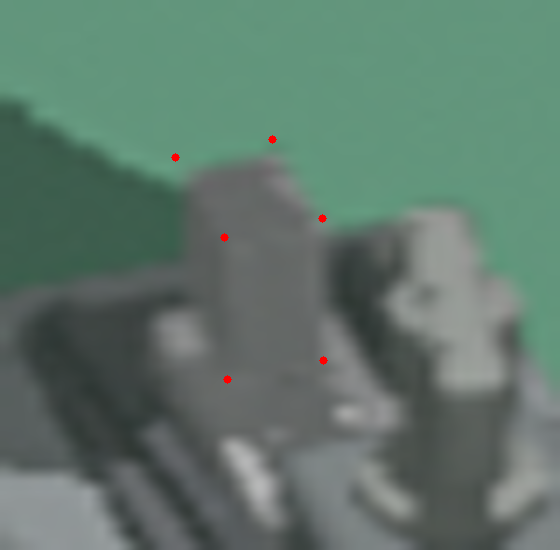

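Request:
play_rows(series=[[[0,0,0],0.12],[[0,0,0],1.8],[[0,0,0],1.8],[[0,0,0],1.8],[[0,0,0],1.8],[[0,0,0],1.8],[[0,0,0],1.8],[[0,0,0],1.8],[[0,0,0],1.8],[[0,0,0],1.8],[[0,0,0],1.8],[[0,0,0],1.8],[[0,0,0],1.8],[[0,0,0],1.8],[[0,0,0],1.8],[[0,0,0],1.8],[[0,0,0],1.8]])

```text
time: 13.67
tool_pos: [0.5194, 0.0477, 0.186]
tool_rot: [2.361, 1.566, -2.704]
contact_force: [-0.0, -0.1, -0.6]
finger_gap: 0.0852
```

```bash
python3 - <<'E'
from h import *
plan([.6095,.0273,.175],70)
E
```

```text
t 13.67 pos [0.5194 0.0477 0.186 ] axes x [-0.0044 -0.0021 -1.    ] y [-0.9383  0.3458  0.0034] z [ 0.3458  0.9383 -0.0035] jaw 69.77084441699871
shift cm [ 1.0623 -9.1659  1.2105] turn -0.0039995194226996045 alt 3.1375931341670933 j7 1.0654432843595891 F [-0.0303 -0.1405 -0.5823] M [-0.0001 -0.0087  0.0189] gap 0.08522995285743343
```

The tab's image position agrees with the home prediction to within 2 px. Next I move over the wing.

Request:
play_rows(series=[[[0,-3,0.4],0],[[0,-6,0.8],0],[[0,-9.2,1.2],0],[[0.2,-9.2,1.2],0],[[0.2,-9.2,1.2],0],[[0.2,-9.2,1.2],0]])

```text
time: 14.17
tool_pos: [0.6092, 0.0272, 0.1832]
tool_rot: [2.236, 1.564, -2.83]
contact_force: [0.1, 0.8, -0.6]
finger_gap: 0.0857
```

```bash
python3 - <<'E'
from h import *
plan([.6095,.0273,.114],70)
c=camera("scene"); np.savez("scene8.npz",**c)
cv2.imwrite(f"pics/scene8.png",cv2.resize(c["frame"][150:330,210:390,::-1],None,fx=3.3,fy=3.3,interpolation=cv2.INTER_CUBIC))
E
```

```text
t 14.17 pos [0.6092 0.0272 0.1832] axes x [-0.0061 -0.002  -1.    ] y [-0.9382  0.3461  0.005 ] z [ 0.3461  0.9382 -0.004 ] jaw 69.75020882458509
shift cm [ 6.9185 -0.0632  0.0496] turn -0.004359678453416782 alt 3.137232975136376 j7 1.1431597902262265 F [ 0.0943  0.7869 -0.5941] M [-0.0156  0.0129 -0.0177] gap 0.08572231811615744
```

View pics/scene8.png

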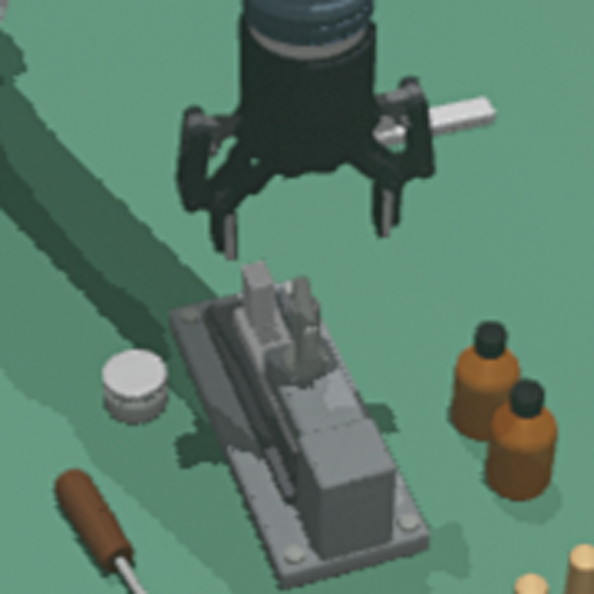

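Request:
play_rows(series=[[[2,0,0],0],[[4,0,0],0],[[6,0,0],0],[[6.8,0,0],0],[[6.8,0,0],0],[[6.8,0,0],0]])

```text
time: 14.72
tool_pos: [0.6092, 0.0274, 0.1162]
tool_rot: [2.302, 1.566, -2.764]
contact_force: [-0.1, -0.5, 0.8]
finger_gap: 0.0855
```

Request:
play_rows(series=[[[0,0,0],0],[[0,0,0],0],[[0,0,0],0],[[0,0,0],0],[[0,0,0],0],[[0,0,0],0],[[0,0,0],0],[[0,0,0],0],[[0,0,0],0],[[0,0,0],0],[[0,0,0],0],[[0,0,0],0],[[0,0,0],0],[[0,0,0],0],[[0,0,0],0]], grip=1)

```text
time: 15.97
tool_pos: [0.61, 0.0268, 0.1164]
tool_rot: [2.464, 1.567, -2.602]
contact_force: [-2.0, -1.9, 6.0]
finger_gap: 0.0104
```

```bash
python3 - <<'E'
from h import *
plan([.6095,.0273,.114],70)
c=camera("scene"); np.savez("scene9.npz",**c)
cv2.imwrite(f"pics/scene9.png",cv2.resize(c["frame"][150:330,210:390,::-1],None,fx=3.3,fy=3.3,interpolation=cv2.INTER_CUBIC))
E
```

```text
t 15.97 pos [0.61   0.0268 0.1164] axes x [-0.0035 -0.0021 -1.    ] y [-0.938   0.3467  0.0026] z [ 0.3467  0.938  -0.0032] jaw 69.71299353910946
shift cm [0.2446 0.0634 0.0338] turn -0.005009207717036279 alt 3.136583445872757 j7 1.1512876330353294 F [-2.0119 -1.882   5.9655] M [-0.1371  0.3001 -0.0817] gap 0.010363940545831347
```

View pics/scene9.png

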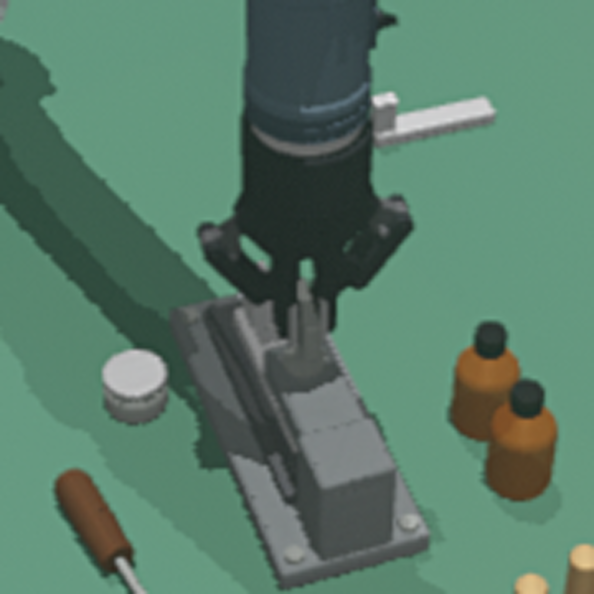

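The wing is held (gap 10.4 mm) with small side forces. I turn clockwise now.

Request:
play_rows(series=[[[0,0,0],0.1],[[0,0,0],0.2],[[0,0,0],0.3],[[0,0,0],0.4],[[0,0,0],0.5],[[0,0,0],0.6],[[0,0,0],0.6]])

```text
time: 16.6
tool_pos: [0.6102, 0.0271, 0.1164]
tool_rot: [-3.139, 1.567, -2.525]
contact_force: [-1.5, -0.5, 5.4]
finger_gap: 0.0099
```

```bash
python3 - <<'E'
from h import *
plan([.61,.0268,.1164],70)
E
```

```text
t 16.6 pos [0.6102 0.0271 0.1164] axes x [-0.003  -0.0021 -1.    ] y [-0.5764  0.8171 -0.    ] z [ 0.8171  0.5764 -0.0037] jaw 35.200453509046746
shift cm [ 0.0046 -0.0138 -0.0338] turn -0.6073666644679733 alt 2.5342259891218197 j7 0.6003116328904161 F [-1.4875 -0.5499  5.4143] M [ 0.0215  0.2294 -0.0894] gap 0.00985216391683756
```

Request:
play_rows(series=[[[0,0,0],0.1],[[0,0,0],0.2],[[0,0,0],0.3],[[0,0,0],0.4],[[0,0,0],0.5],[[0,0,0],0.5]])

```text
time: 17.1
tool_pos: [0.6105, 0.0272, 0.1164]
tool_rot: [-2.545, 1.568, -2.429]
contact_force: [-0.9, -0.6, 5.0]
finger_gap: 0.0103
```

```bash
cat > m.py <<'E'
from h import *
D=[];J=[];T=[];F=[]
for i in range(4):
    s=r.get_state(); D.append(s["moment"]);J.append(s["joint_positions"][6]);T.append(s["joint_efforts"][6]);F.append(s["contact_force"])
    M=R.from_euler("xyz",s["tool_rot"]).as_matrix()
    if i<3: camera("top")
print(round(s["time"],2),"jaw rad",np.arctan2(M[1,2],M[0,2]),"j7",J[-1],"Mz",np.array(D)[:,2],"Mmean",np.mean(D,0),"eff7",np.array(T),"F",np.mean(F,0),"pos",np.array(s["tool_pos"]),"x",M[:,0])
E
python3 m.py
```

```text
17.25 jaw rad 0.11911106632494162 j7 0.1503158214858112 Mz [-0.0782 -0.1312 -0.175  -0.0876] Mmean [ 0.0789  0.0368 -0.118 ] eff7 [-0.3658 -0.0604  0.0656  0.0615] F [-0.6291 -0.7912  4.6866] pos [0.6104 0.0272 0.1165] x [-0.0024 -0.0017 -1.    ]
```

Request:
play_rows(series=[[[0,0,0],0.05],[[0,0,0],0.1],[[0,0,0],0.1]])

```text
time: 17.5
tool_pos: [0.6105, 0.0272, 0.1164]
tool_rot: [-2.538, 1.568, -2.521]
contact_force: [-0.8, -1.7, 5.6]
finger_gap: 0.0102
```

```bash
python3 m.py
```

```text
17.65 jaw rad 0.01863723975682559 j7 0.0594266362780001 Mz [-0.0899 -0.0828 -0.1083 -0.1381] Mmean [ 0.0965 -0.0173 -0.1048] eff7 [-0.1031  0.0511  0.0929  0.1007] F [-0.3953 -0.7148  5.1027] pos [0.6105 0.0272 0.1164] x [-0.0023 -0.0015 -1.    ]
```

Request:
play_rows(series=[[[0,0,0],0.05],[[0,0,0],0.1],[[0,0,0],0.1]])

```text
time: 17.9
tool_pos: [0.6106, 0.0271, 0.1164]
tool_rot: [-2.39, 1.568, -2.473]
contact_force: [0.1, -0.9, 6.3]
finger_gap: 0.01
```

```bash
python3 m.py
```

```text
18.05 jaw rad -0.08142292965668635 j7 -0.031028828629117603 Mz [-0.088  -0.0614 -0.0522 -0.1099] Mmean [ 0.0856 -0.0707 -0.0779] eff7 [-0.1054  0.0503  0.0799  0.0865] F [-0.3679 -0.7488  5.3088] pos [0.6106 0.0272 0.1165] x [-0.0021 -0.0015 -1.    ]
```

Request:
play_rows(series=[[[0,0,0],0.05],[[0,0,0],0.1],[[0,0,0],0.1]])

```text
time: 18.3
tool_pos: [0.6106, 0.0271, 0.1165]
tool_rot: [-2.243, 1.568, -2.426]
contact_force: [-0.4, -0.8, 5.8]
finger_gap: 0.0098
```

```bash
python3 m.py
```

```text
18.45 jaw rad -0.18165677440991032 j7 -0.1214609380760285 Mz [-0.1495 -0.1286 -0.0657 -0.0538] Mmean [ 0.0664 -0.0894 -0.0994] eff7 [-0.1027  0.051   0.0927  0.0867] F [ 0.1933 -0.5903  5.1517] pos [0.6106 0.0271 0.1164] x [-0.0021 -0.0016 -1.    ]
```

Request:
play_rows(series=[[[0,0,0],0.05],[[0,0,0],0.1],[[0,0,0],0.1]])

```text
time: 18.7
tool_pos: [0.6107, 0.0271, 0.1164]
tool_rot: [-2.105, 1.568, -2.388]
contact_force: [1.0, -0.4, 5.1]
finger_gap: 0.0099
```

```bash
python3 m.py
```

```text
18.85 jaw rad -0.2819092845162236 j7 -0.21182222507700363 Mz [-0.0662 -0.0712 -0.1457 -0.1895] Mmean [ 0.1051 -0.1918 -0.1182] eff7 [-0.1027  0.051   0.084   0.0827] F [ 0.0146 -0.5149  4.8547] pos [0.6107 0.0271 0.1164] x [-0.0019 -0.0017 -1.    ]
```

Request:
play_rows(series=[[[0,0,0],0.05],[[0,0,0],0.1],[[0,0,0],0.1]])

```text
time: 19.1
tool_pos: [0.6107, 0.0271, 0.1164]
tool_rot: [-1.945, 1.568, -2.328]
contact_force: [0.2, -0.9, 4.8]
finger_gap: 0.01
```

```bash
python3 m.py
```

```text
19.25 jaw rad -0.3822075295663692 j7 -0.30205108164996614 Mz [-0.0712 -0.1063 -0.0794 -0.1171] Mmean [ 0.1027 -0.2744 -0.0935] eff7 [-0.1027  0.0509  0.0885  0.0859] F [ 0.5391 -0.6402  4.9642] pos [0.6107 0.0271 0.1164] x [-0.0018 -0.0018 -1.    ]
```

Request:
play_rows(series=[[[0,0,0],0.05],[[0,0,0],0.1],[[0,0,0],0.1]])

```text
time: 19.5
tool_pos: [0.6108, 0.0271, 0.1165]
tool_rot: [-1.798, 1.568, -2.282]
contact_force: [1.9, -0.3, 4.6]
finger_gap: 0.0102
```

```bash
python3 m.py
```

```text
19.65 jaw rad -0.48237577315946945 j7 -0.3919147675863869 Mz [-0.1035 -0.163  -0.0944 -0.0765] Mmean [ 0.0997 -0.4204 -0.1094] eff7 [-0.1062  0.0474  0.0892  0.0886] F [ 1.4556 -0.4539  4.4735] pos [0.6107 0.0271 0.1165] x [-0.0017 -0.0018 -1.    ]
```

Request:
play_rows(series=[[[0,0,0],0.05],[[0,0,0],0.1],[[0,0,0],0.1]])

```text
time: 19.9
tool_pos: [0.6108, 0.0271, 0.1164]
tool_rot: [-1.665, 1.568, -2.249]
contact_force: [2.2, -0.2, 4.7]
finger_gap: 0.0101
```

```bash
python3 m.py
```

```text
20.05 jaw rad -0.5823987842949386 j7 -0.4815328895114143 Mz [-0.0805 -0.0903 -0.0936 -0.0276] Mmean [ 0.1036 -0.587  -0.073 ] eff7 [-0.1061  0.0466  0.0891  0.09  ] F [ 1.8134 -0.3122  4.6006] pos [0.6108 0.0271 0.1165] x [-0.0015 -0.0019 -1.    ]
```

Request:
play_rows(series=[[[0,0,0],0.05],[[0,0,0],0.1],[[0,0,0],0.1]])

```text
time: 20.3
tool_pos: [0.6108, 0.027, 0.1165]
tool_rot: [-1.522, 1.568, -2.205]
contact_force: [2.5, -1.6, 4.5]
finger_gap: 0.0101
```

```bash
python3 m.py
```

```text
20.45 jaw rad -0.6823439176289551 j7 -0.5708286982060568 Mz [-0.0438 -0.1079 -0.1156 -0.1072] Mmean [ 0.0672 -0.8361 -0.0936] eff7 [-0.0965  0.0396  0.0867  0.0874] F [ 2.7536 -0.9327  5.0929] pos [0.6108 0.027  0.1164] x [-0.0016 -0.0019 -1.    ]
```

Request:
play_rows(series=[[[0,0,0],0.05],[[0,0,0],0.1],[[0,0,0],0.1]])

```text
time: 20.7
tool_pos: [0.6109, 0.027, 0.1165]
tool_rot: [-1.394, 1.568, -2.178]
contact_force: [3.2, 0.0, 6.2]
finger_gap: 0.0097
```

```bash
python3 m.py
```

```text
20.85 jaw rad -0.7819763699566782 j7 -0.6596863729373167 Mz [-0.1021 -0.0522 -0.092  -0.0803] Mmean [ 0.026  -1.0696 -0.0817] eff7 [-0.1107  0.0325  0.0851  0.0769] F [ 4.1029 -0.7746  4.9993] pos [0.6109 0.027  0.1165] x [-0.0014 -0.002  -1.    ]
```

Request:
play_rows(series=[[[0,0,0],0.05],[[0,0,0],0.1],[[0,0,0],0.1]])

```text
time: 21.1
tool_pos: [0.6109, 0.0269, 0.1164]
tool_rot: [-1.287, 1.568, -2.17]
contact_force: [5.0, -1.0, 4.7]
finger_gap: 0.0102
```

```bash
python3 m.py
```

```text
21.25 jaw rad -0.8813971294455302 j7 -0.7480105249064917 Mz [-0.092  -0.0694 -0.0746 -0.0949] Mmean [ 0.0063 -1.3002 -0.0827] eff7 [-0.1235  0.037   0.0882  0.0982] F [ 5.1582 -1.115   4.3226] pos [0.6109 0.027  0.1165] x [-0.0014 -0.002  -1.    ]
```

Request:
play_rows(series=[[[0,0.04,0.03],0.05],[[0,0.04,0.03],0.1],[[0,0.04,0.03],0.1]])

```text
time: 21.5
tool_pos: [0.6109, 0.0269, 0.1165]
tool_rot: [-1.453, 1.568, -2.436]
contact_force: [4.4, -0.7, 5.6]
finger_gap: 0.0103
```

```bash
python3 m.py
```

```text
21.65 jaw rad -0.9814618620940213 j7 -0.8366235641842509 Mz [-0.0812 -0.1385 -0.0987 -0.0937] Mmean [-0.0114 -1.0886 -0.1031] eff7 [-0.1005  0.0508  0.0915  0.0991] F [ 3.8936 -1.2208  5.2607] pos [0.6109 0.0269 0.1164] x [-0.0025 -0.0019 -1.    ]
```

Request:
play_rows(series=[[[0,0,0],0.05],[[0,0,0],0.1],[[0,0,0],0.1]])

```text
time: 21.9
tool_pos: [0.611, 0.0269, 0.1165]
tool_rot: [-1.337, 1.568, -2.42]
contact_force: [4.5, -0.8, 6.3]
finger_gap: 0.01
```

```bash
python3 m.py
```

```text
22.05 jaw rad -1.0815513898007858 j7 -0.9251573149067819 Mz [-0.0271 -0.1367 -0.1138 -0.0698] Mmean [-0.0278 -1.1399 -0.0869] eff7 [-0.1002  0.0513  0.0918  0.0992] F [ 4.0613 -0.9485  5.6154] pos [0.611  0.0269 0.1165] x [-0.0023 -0.0019 -1.    ]
```

Request:
play_rows(series=[[[0,0,0],0.05],[[0,0,0],0.1],[[0,0,0],0.1]])

```text
time: 22.3
tool_pos: [0.611, 0.0268, 0.1164]
tool_rot: [-1.205, 1.568, -2.388]
contact_force: [3.6, -0.5, 5.0]
finger_gap: 0.0101
```

```bash
python3 m.py
```

```text
22.45 jaw rad -1.1815470673699258 j7 -1.0134469054232484 Mz [-0.056  -0.1072 -0.1415 -0.0653] Mmean [-0.0373 -1.1514 -0.0925] eff7 [-0.1097  0.0427  0.0835  0.0909] F [ 4.0855 -0.59    5.0034] pos [0.611  0.0268 0.1165] x [-0.0023 -0.002  -1.    ]
```

Request:
play_rows(series=[[[0,0,0],0.05],[[0,0,0],0.1],[[0,0,0],0.1]])

```text
time: 22.7
tool_pos: [0.611, 0.0268, 0.1165]
tool_rot: [-1.063, 1.567, -2.345]
contact_force: [4.4, -1.2, 5.3]
finger_gap: 0.01
```

```bash
python3 m.py
```

```text
22.85 jaw rad -1.2810626510586225 j7 -1.101251345674329 Mz [ 0.0627 -0.0277  0.0121  0.033 ] Mmean [-0.0666 -1.1408  0.02  ] eff7 [-0.214  -0.0624 -0.0212 -0.0139] F [ 4.331  -1.0775  5.2746] pos [0.611  0.0267 0.1165] x [-0.0023 -0.0023 -1.    ]
```

Request:
play_rows(series=[[[0,0,0],0.05],[[0,0,0],0.1],[[0,0,0],0.1]])

```text
time: 23.1
tool_pos: [0.611, 0.0267, 0.1164]
tool_rot: [-0.927, 1.567, -2.308]
contact_force: [4.3, -1.0, 6.0]
finger_gap: 0.0099
```

```bash
python3 m.py
```

```text
23.25 jaw rad -1.380531467958204 j7 -1.1887681383892834 Mz [0.2058 0.1514 0.1655 0.1196] Mmean [-0.0987 -1.1399  0.1606] eff7 [-0.3179 -0.1669 -0.1259 -0.1188] F [ 4.3808 -1.048   5.438 ] pos [0.611  0.0267 0.1165] x [-0.0023 -0.0024 -1.    ]
```

Effort shows contact over the last two 0.1 rad steps. The torque rose about 0.21 N m above free friction, which puts about 65 N on the foot: firmly bottomed and below the forced limit. Now I back off a quarter turn.

Request:
play_rows(series=[[[0,0,0],-0.1],[[0,0,0],-0.2],[[0,0,0],-0.3],[[0,0,0],-0.4],[[0,0,0],-0.5],[[0,0,0],-0.6],[[0,0,0],-0.7],[[0,0,0],-0.8],[[0,0,0],-0.9],[[0,0,0],-1.0],[[0,0,0],-1.1],[[0,0,0],-1.2],[[0,0,0],-1.3],[[0,0,0],-1.4],[[0,0,0],-1.5],[[0,0,0],-1.57],[[0,0,0],-1.57],[[0,0,0],-1.57]])

```text
time: 24.75
tool_pos: [0.6103, 0.0272, 0.1164]
tool_rot: [-2.912, 1.567, -2.722]
contact_force: [2.5, -0.7, 5.9]
finger_gap: 0.0103
```

```bash
python3 m.py
```

```text
24.9 jaw rad 0.19009857734591792 j7 0.21324092971735406 Mz [0.162  0.0367 0.1003 0.1216] Mmean [ 0.1196 -0.8663  0.1052] eff7 [-0.0733 -0.0954 -0.0983 -0.0972] F [ 3.053  -0.5415  6.1827] pos [0.6103 0.0272 0.1164] x [-0.0038 -0.0019 -1.    ]
```

It backed off 1.571 rad. Releasing and lifting clear.

Request:
play_rows(series=[[[0,0,0],0],[[0,0,0],0],[[0,0,0],0],[[0,0,0],0],[[0,0,0],0],[[0,0,0],0],[[0,0,0],0],[[0,0,0],0],[[0,0,0],0],[[0,0,0],0],[[0,0,0],0],[[0,0,0],0]], grip=-1)

```text
time: 25.9
tool_pos: [0.6103, 0.0271, 0.1161]
tool_rot: [-2.857, 1.567, -2.67]
contact_force: [-0.4, 0.4, 0.6]
finger_gap: 0.0852
```

Request:
play_rows(series=[[[-1,0,0],0],[[-3,0,0],0],[[-6,0,0],0],[[-9,0,0],0],[[-12,0,0],0],[[-14,0,0],0],[[-14,3,0],0],[[-14,6,0],0],[[-14,10,0],0],[[-14,14,0],0],[[-14,18,0],0],[[-14,18,0],0],[[-14,18,0],0],[[-14,18,0],0]])

```text
time: 27.07
tool_pos: [0.5775, 0.2039, 0.2564]
tool_rot: [-2.605, 1.567, -2.417]
contact_force: [1.0, -1.1, 1.1]
finger_gap: 0.0856
```

```bash
python3 - <<'E'
from h import *
plan([.52,.0493,.048],90-13.65)
for n in("top","scene"):
    c=camera(n); np.savez(n+"10.npz",**c)
    cv2.imwrite(f"pics/{n}10.png",c["frame"][:,:,::-1])
cv2.imwrite("pics/sz10.png",cv2.resize(c["frame"][190:330,230:380,::-1],None,fx=4,fy=4,interpolation=cv2.INTER_CUBIC))
E
```

```text
t 27.07 pos [0.5775 0.2039 0.2564] axes x [-0.0031 -0.0027 -1.    ] y [-0.1867  0.9824 -0.0021] z [ 0.9824  0.1867 -0.0035] jaw 10.759912839951541
shift cm [ 20.9016 -14.0726  -8.4625] turn -1.1447629776129025 alt 1.9968296759768907 j7 -0.15232370070900142 F [ 0.9759 -1.0662  1.095 ] M [-0.0486 -0.0205 -0.0281] gap 0.08558635780440002
```

View pics/sz10.png

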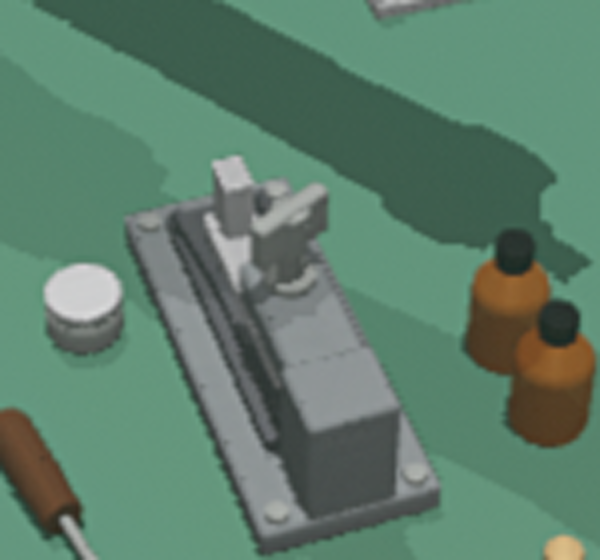

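View pics/top10.png

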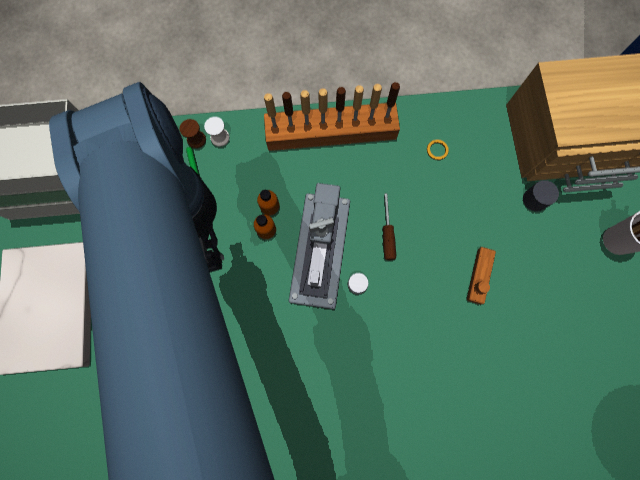

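The bar lies in the channel, with its tab at top-view (313,280). The wing is turned and free, and the bottles and tin look where they were. I check the home position numerically.

```bash
python3 - <<'E'
from h import *
c=dict(np.load("top10.npz"))
ax=np.array([np.cos(np.radians(-13.65)),np.sin(np.radians(-13.65))]); n=np.array([-ax[1],ax[0]]); S=np.array([.6395,.0203])
x0,y0,w,h,k=290,205,60,110,5.4
im=cv2.resize(c["frame"][y0:y0+h,x0:x0+w,::-1],None,fx=2*k,fy=k,interpolation=cv2.INTER_CUBIC)
im=cv2.resize(c["frame"][235:305,295:345,::-1],None,fx=8,fy=8,interpolation=cv2.INTER_CUBIC)
for z,a,b in [(.0836,-135,8),(.0836,-135,-8),(.0836,-111,8),(.0836,-111,-8),(.092,-52,22),(.092,-52,-22),(.02,-175,50),(.02,-175,-50),(.03,-155,22),(.03,-155,-22)]:
    p=proj(c,[*(S+a/1000*ax+b/1000*n),z]); cv2.circle(im,(int((p[0]-295+.5)*8),int((p[1]-235+.5)*8)),3,(0,0,255),-1)
cv2.imwrite("pics/home10.png",im)
a0=dict(np.load("scene0.npz"))["frame"].astype(int);b0=dict(np.load("scene10.npz"))["frame"].astype(int)
E
```

```text
(no output)
```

View pics/home10.png

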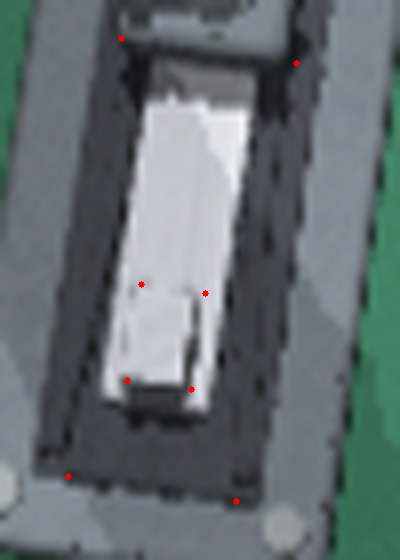

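View pics/scene10.png

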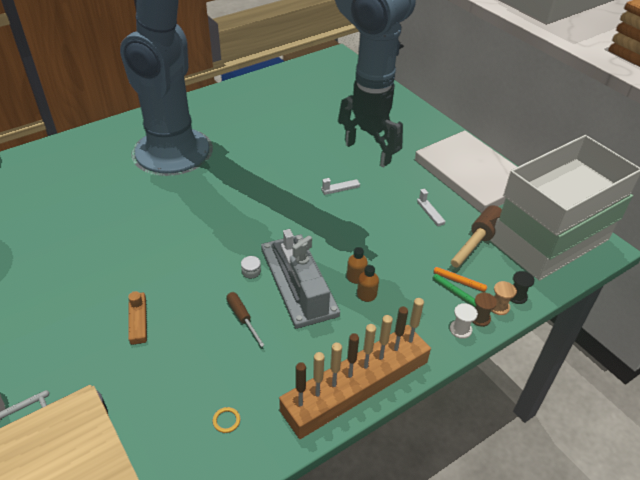

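```bash
python3 -c "
from rig import ticket
print(ticket.sign_off())"
```

```text
the job is handed in; nothing more can be done
None
```

The setting bar is home in the press, and the thumbscrew was bottomed on it and then backed off a quarter turn. I let go of everything and handed the job in at about 27 s of the 72 s allowed.

- **Bar home:** I carried the large bar to the channel, laid it on the floor and slid it in. It stopped with the tab centre at x 0.519 m, and about 15 N of push moved it no further. The predicted home was 0.520 m. The final top view shows the tab about a pixel (2 mm) from the predicted home position.
- **Thumbscrew:** I turned it clockwise about 2.6 rad in a single grasp. The wrist joint torque rose about 0.21 N m above free turning over the last 0.2 rad, which is about 65 N on the foot (firm, below the 80 N limit). I then turned it back 1.571 rad by the measured tool angle.
- **Final view:** The slicker, bottles, iron and tin looked unmoved, though I only compared them by eye. The gripper is open and well clear.
- **Where readings disagreed:** The noisier wrist moment sensor put the peak foot force at about 78 ± 9 N, against 65 N from joint torque. That range reaches past the 80 N limit, so I cannot fully rule out having touched it. The scene-view tab position was off the prediction by 1–2 pixels, within the calibration error.

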